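# Clear the analyser's hood and hold it open at 50 degrees

## Task

A box of pipette tips has been left on the closed smoked hood of the bench analyser: set it down upright in the blue tray, without dropping it in, before you raise the hood at all. Then lift the hood by its bar handle to 50 degrees, where its red pointer stands in the middle of the green band on the dial, and finish while the gripper is still holding it there by the bar, because it falls shut if let go. Leave the other things on the bench as they are.

Things in the scene. Friction and masses are not known exactly. Their poses are not given: they have to be found in the camera images.
- analyser: Cream bench analyser, fixed. Origin: centre of its underside on the bench; footprint x -150 to 170, y -130 to 130 mm; its front looks along its own -x, roughly to the robot. Front part (x -150 to 30 mm): open rotor bay 115 mm high, under the closed hood; behind it a keypad deck 150 mm high
- hood_hinge (a point): Middle of the hood's hinge axis, fixed on the analyser at its x 30, y 0, z 121 mm. The axis lies level along the analyser's y. About it, on the left cheek (+y, 131 to 136 mm from the middle plane), a white dial disc of 85 mm radius with a black tick each 10 degrees and a green band at 45 to 55 degrees
- hood (a joint): Opening angle of the dark smoked hood, a 180 x 256 x 12 mm slab, 0.43 kg with its bar, centre plane through the hinge axis, top 127 mm above the bench when closed. 0 = closed, level; grows as the front edge swings up and back; 0.873 rad = 50 degrees; stop at 1.31. No spring or catch: falls shut from any angle. Red pointer on its left edge
- hood_bar (a point): Hood's bar handle: round aluminium bar, 16 mm diameter, 130 mm long along the hinge direction, 50 mm ahead of the hood's front edge on two black arms (108 mm clear between them; 42 mm clear from bar to hood; nothing below but the bench). Origin: bar centre, 230 mm from the hinge axis, 121 mm above the bench when closed, 297 mm at 50 degrees. x points from bar to hinge
- tip_box: Closed rigid box of pipette tips, orange below and white above, 55 (x) x 90 (y) x 50 (z) mm, about 0.15 kg, lying loose on the hood. Origin: centre of its underside; z up
- blue_tray: Open blue plastic tray, fixed, 160 (x) x 180 (y) x 35 mm high, walls and floor 5 mm thick, empty. Origin: centre of its underside on the bench
- white_tray: Open white tray of the same size, fixed; it may swap places with the blue one. Origin: centre of its underside. Not for the box
- sample_jar: Bystander: small jar with red cap, 40 mm diameter, 60 mm high, standing in the white tray. Origin: centre of its underside
- wash_bottle: Bystander: white bottle with blue cap, 70 mm diameter, 170 mm high, right of the analyser. Origin: centre of its underside
- amber_jar: Bystander: amber jar with black cap, 60 mm diameter, 90 mm high, right of the analyser. Origin: centre of its underside
- tube_rack: Bystander: green rack of capped tubes, 70 x 170 mm, 92 mm high, left of the trays. Origin: centre of its underside
- beaker: Bystander: clear beaker, 70 mm diameter, 90 mm high, left of the trays. Origin: centre of its underside
- stapler: Bystander: blue and black stapler, 130 x 50 x 38 mm, right of the analyser. Origin: centre of its underside

How it is judged:
On the way:
1. the box of tips stands upright on the floor of the blue tray, let go, with the hood still closed (x of tip_box in the frame of blue_tray between -0.075 and 0.075 m and y of tip_box in the frame of blue_tray between -0.085 and 0.085 m and z of tip_box in the frame of blue_tray below 0.012 m and angle between tip_box's own z axis and vertical below 0.15 rad and contact force between the fingers and tip_box below 0.1 N and linear speed of tip_box below 0.03 m/s and value of joint hood below 0.06 rad), for 0.3 s.
At the end, for the whole second after the job is handed in: The box of tips stands upright (within 0.15 rad) at rest on the floor of the blue tray, and the hood is held still at 50 degrees, within 5 degrees, by the gripper's fingers on its bar (more than 0.5 N) through the last second (x of tip_box in the frame of blue_tray between -0.075 and 0.075 m and y of tip_box in the frame of blue_tray between -0.085 and 0.085 m and z of tip_box in the frame of blue_tray below 0.012 m and angle between tip_box's own z axis and vertical below 0.15 rad and contact force between the fingers and tip_box below 0.1 N and linear speed of tip_box below 0.03 m/s and value of joint hood between 0.785 and 0.96 rad and velocity of joint hood between -0.05 and 0.05 rad/s and contact force between the fingers and hood_c1 above 0.5 N); the arm keeps its last pose, push and grip.
It fails at once if the hood is raised (more than 0.1 rad) while the box of tips is not in the blue tray (value of joint hood above 0.1 rad and horizontal distance between tip_box and blue_tray above 0.115 m).
It fails at once if the box of tips is let go more than about 30 mm above the blue tray's floor (horizontal distance between tip_box and blue_tray below 0.11 m and height (world z) of tip_box above 0.037 m and contact force between the fingers and tip_box below 0.05 N).
It fails at once if a bystander (jars, bottle, rack, beaker, stapler) is pushed more than 30 mm away or over (distance of any of sample_jar, wash_bottle, amber_jar, tube_rack, beaker, stapler from where it was at the start of the episode above 0.03 m or angle between any of sample_jar, wash_bottle, amber_jar, tube_rack, beaker, stapler's own z axis and vertical above 0.4 rad).
It also fails if it takes over 54 s, if anything falls off the work surface, if the arm or the gripper's body presses on something with over 40 N, if the wrist force passes 120 N, or if a joint passes its speed limit or range.

## Robot

A 6-joint arm with a two-finger parallel gripper is mounted at the origin on the work surface. World frame = base frame: x ahead of the robot, y to its left, z up, the work surface at z = 0. Lengths are in m, angles in rad, forces in N, time in s.
With the tool pointing down it reaches from about 0.3 to 0.95 m from the base axis. Payload 3.1 kg.
Tool frame: the origin (TCP) lies midway between the tips of the shut fingers; the grasp point (between the pads) lies 19 mm behind it (env.grasp_offset is the distance from the TCP to the grasp point, in m); z points along the fingers, y is the line along which they close (so a half turn about z gives the same grasp; the last joint's range is limited). The gripper opens to 85 mm and grips with 20 to 120 N. Pads are 22 mm wide; open, the fingers measure 114 mm over their backs; the gripper's body (76 mm by 85 mm) begins 54 mm behind the grasp point. The pads swing forward as they close: fully open they stand 13 mm farther back than shut.
Start: joints at [-1.174, 0.308, 1.634, -0, 1.2, -0.07], TCP at [0.281, -0.558, 0.231] pointing down, gripper open.
Joint ranges: [-3.06, 3.06], [-0.79, 1.96], [0.05, 2.63], [-1.19, 4.34], [0.05, 2.64], [-2.94, 2.94]. Speed limits (rad/s): [2.79, 2.79, 3.14, 3.14, 3.14, 3.14].

## Interface

Orientations are given as a 3x3 rotation matrix whose columns are the frame's x, y, z axes.
In Python, from workcell import env, eoat, ik, get_image gives the robot as it stands. Calls block until the motion is done:
- env.reach(position, orientation): joint-space move of the TCP to a pose.
- env.line_to(position, rate=0.15, frame=None): straight line of the TCP; frame=None keeps the orientation; rate is the mean speed in m/s.
- env.move_joints(angles): joint-space move.
- eoat.set_gripper(opening): finger opening in m; the grip force is fixed at half the most; returns when the fingers have stopped.
- env.pause(seconds).
- ik(position, orientation): joint angles nearest the present ones, or None.
- get_image(name): name is "scene" or "top" or "wrist"; returns a dict with "pixels" (384x512x3 uint8, red, green, blue), "fovy" (degrees; the focal length in pixels is half the picture's height over the tangent of half this angle, whatever the lens; pixels are square), "cx", "cy" (the principal point, pixels), "dist_coeffs" ([k1, k2, p1, p2, k3] as OpenCV has them; the pictures are not rectified), "world_to_cam" (4x4, takes a point from world to camera coordinates). Camera axes: x right, y down, z forward; pixel columns grow to the right and rows downward; lengths in m; the calibration is good to about 2 mm. A picture is of the moment at which its call begins. There is no depth.
A pose or a line that the arm cannot do raises env.IKError and nothing moves.
- env.close_job(): hands the job in; it is judged then, once.
Readings, each from a call of its own:
- env.read_t(): time.
- env.read_q(): joint angles.
- env.read_qd(): joint speeds.
- env.read_joint_efforts(): joint torques, N m.
- env.read_ee_pos(): TCP position.
- env.read_ee_rot(): TCP orientation.
- env.read_ft_force(): force on the tool from outside, world axes, zero at the start.
- env.read_moment(): the same for the moment, N m.
- env.read_opening(): finger opening in m.
- env.read_gripper_force(): force on a finger pad.
Only numpy, scipy, OpenCV 4.12 (cv2) and the standard library are available. Lean on these libraries where they do the work, as an engineer would, in place of code of your own. Each camera call takes 0.05 s, during which the arm holds its last target. There are 200 camera calls.

## Working session

There is one attempt and no reset: what is moved stays moved. The work goes in short steps, each a Python script; the robot and the scene stay as the last script left them, time stands still between calls to the robot, and variables do not carry over. Pictures are saved under pics/ and viewed, at most 10 in all, crops included, and the job is handed in when it is done.

```bash
mkdir -p pics; python3 - <<'E'
from workcell import env,get_image
import cv2,numpy as np,pickle
d={n:get_image(n) for n in("scene","top")}
pickle.dump(d,open("im0.pkl","wb"))
for n,i in d.items():
    cv2.imwrite(f"pics/{n}0.png",cv2.resize(i["pixels"][:,:,::-1],(768,576),interpolation=cv2.INTER_CUBIC)); print(n,i["fovy"],i["cx"],i["cy"],i["dist_coeffs"]);print(np.round(np.array(i["world_to_cam"]),3))
print(env.read_t(),env.grasp_offset)
E
```

```text
scene 45.08299914118901 251.58358241686932 187.97116749024656 [-0.17661329  0.          0.          0.          0.        ]
[[-0.579  0.815  0.     0.313]
 [ 0.493  0.35  -0.796 -0.181]
 [-0.649 -0.461 -0.605  1.927]
 [ 0.     0.     0.     1.   ]]
top 47.14883372677194 250.0113994753848 196.48509214840956 [-0.14096938  0.          0.          0.          0.        ]
[[ 0.012 -1.     0.002 -0.004]
 [-0.991 -0.012 -0.135  0.528]
 [ 0.135  0.    -0.991  1.628]
 [ 0.     0.     0.     1.   ]]
0.1 0.0187
```

View pics/scene0.png

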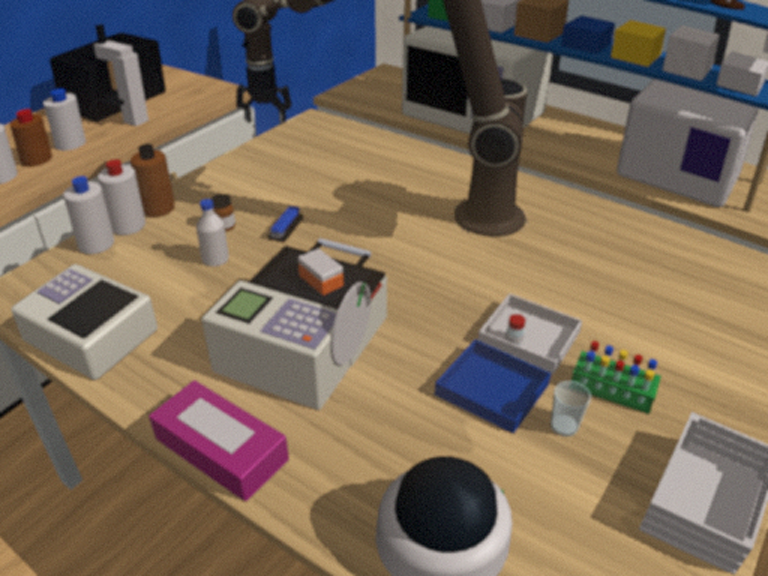

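View pics/top0.png

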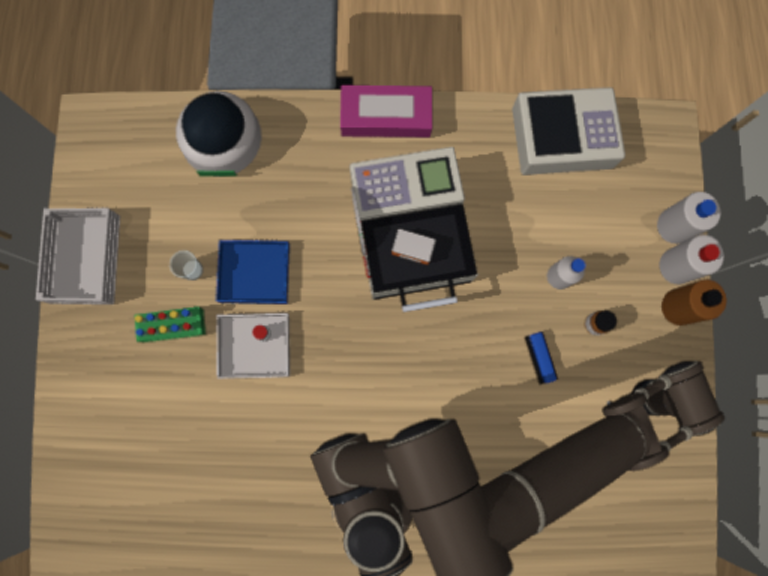

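The top view (768-px scale) shows the box at (413,245), the bar running from (403,306) to (456,297), the blue tray at (253,271), and the white tray with the jar at (252,345). The scene view agrees.

```bash
cat > h.py <<'E'
import numpy as np,cv2
def K(i):
    f=192/np.tan(np.radians(i["fovy"])/2); return np.array([[f,0,i["cx"]],[0,f,i["cy"]],[0,0,1.]])
def cast(i,uv,z):
    uv=np.array(uv,float).reshape(-1,1,2); n=cv2.undistortPoints(uv,K(i),np.array(i["dist_coeffs"])).reshape(-1,2)
    T=np.array(i["world_to_cam"]); R,t=T[:3,:3],T[:3,3]; c=-R.T@t
    d=np.c_[n,np.ones(len(n))]@R; return c+d*((z-c[2])/d[:,2])[:,None]
def blob(m,k=0):
    n,l,s,c=cv2.connectedComponentsWithStats(m.astype(np.uint8)); j=1+np.argmax(s[1:,4]); return (l==j).astype(np.uint8)
def rect(i,m,z):
    """min-area rectangle of a mask's contour cast on plane z: centre, sides, angle of long side"""
    c=max(cv2.findContours(m,0,cv2.CHAIN_APPROX_NONE)[0],key=cv2.contourArea).reshape(-1,2)
    p=cast(i,c,z)[:,:2]; b=cv2.boxPoints(cv2.minAreaRect((p*1000).astype(np.float32)))/1000
    e=[b[1]-b[0],b[2]-b[1]]; e.sort(key=np.linalg.norm); a=np.arctan2(e[1][1],e[1][0])
    return b.mean(0).round(4),np.linalg.norm(e,axis=1).round(4),round(float((np.degrees(a))%180),2)
E
python3 - <<'E'
import pickle; from h import *
d=pickle.load(open("im0.pkl","rb"))
def roi(m,x0,y0,x1,y1):
    o=np.zeros_like(m); s=1/1.5; a=[int(v*s) for v in(x0,y0,x1,y1)]; o[a[1]:a[3],a[0]:a[2]]=m[a[1]:a[3],a[0]:a[2]]; return o
for n,rb,rt,rbar in(("top",(380,220,450,275),(200,225,305,315),(390,280,466,316)),("scene",(290,240,350,300),(420,330,560,430),(306,232,376,275))):
    i=d[n]; P=i["pixels"]; g=P.min(2); h=cv2.cvtColor(P,cv2.COLOR_RGB2HSV)
    white=(h[...,1]<70)&(h[...,2]>120)
    orange=(h[...,0]<15)&(h[...,1]>120)&(h[...,2]>90)
    w=blob(roi(white,*rb)); print(n,"boxtop",rect(i,w,.177),w.sum())
    w=blob(roi(white|orange,*rb)); print("  w+o",rect(i,w,.177))
    b=blob(roi((h[...,0]>100)&(h[...,0]<130)&(h[...,1]>120),*rt)); print("  blue",rect(i,b,.035))
    w=roi((h[...,1]<80)&(h[...,2]>135),*rbar); w=blob(w); print("  bar",rect(i,w,.125),w.sum())
    v=P[...,::-1].copy()
    x0,y0,x1,y1=[int(t/1.5) for t in(rbar[0]-60,rb[1]-40,rbar[2]+60,rbar[3]+20)]
    v[w>0]=(0,0,255); cv2.imwrite(f"pics/c_{n}.png",cv2.resize(v[y0:y1,x0:x1],None,fx=4,fy=4,interpolation=0))
a=cv2.imread("pics/c_top.png");b=cv2.imread("pics/c_scene.png");H=max(a.shape[0],b.shape[0])
c=np.hstack([cv2.copyMakeBorder(q,0,H-q.shape[0],0,0,0) for q in(a,b)]); print(c.shape); f=min(1,800/c.shape[1],600/c.shape[0]); cv2.imwrite("pics/c.png",cv2.resize(c,None,fx=f,fy=f))
E
```

```text
top boxtop (array([ 0.6246, -0.0838], dtype=float32), array([0.0609, 0.0891], dtype=float32), 74.46) 405
  w+o (array([ 0.6242, -0.0837], dtype=float32), array([0.0618, 0.0891], dtype=float32), 74.35)
  blue (array([0.5841, 0.3165], dtype=float32), array([0.1555, 0.178 ], dtype=float32), 90.75)
  bar (array([ 0.4956, -0.1251], dtype=float32), array([0.0191, 0.1345], dtype=float32), 100.73) 161
scene boxtop (array([ 0.6301, -0.0814], dtype=float32), array([0.06  , 0.1052], dtype=float32), 71.45) 342
  w+o (array([ 0.6488, -0.0657], dtype=float32), array([0.0868, 0.1458], dtype=float32), 73.31)
  blue (array([0.6   , 0.3226], dtype=float32), array([0.1808, 0.1828], dtype=float32), 89.96)
  bar (array([ 0.5751, -0.1286], dtype=float32), array([0.0597, 0.1069], dtype=float32), 70.45) 286
(416, 1024, 3)
```

View pics/c.png

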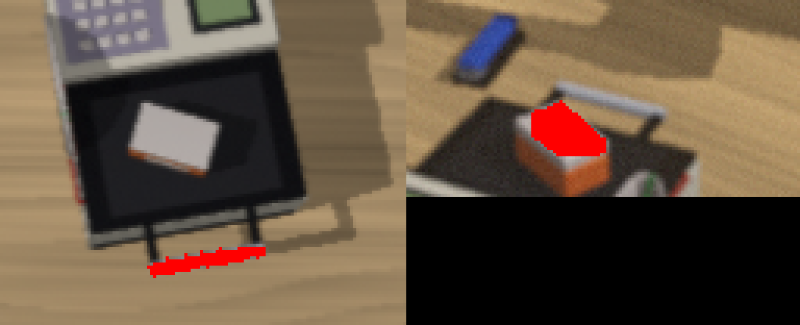

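```bash
cat >> h.py <<'E'
def down(yaw,s=1):
    """tool straight down, fingers close along +-yaw (rad)"""
    y=s*np.array([np.cos(yaw),np.sin(yaw),0]); z=np.array([0,0,-1.]); return np.c_[np.cross(y,z),y,z]
def best(ik,p,Rs,q):
    """orientation among equivalents whose IK is nearest q"""
    c=[(np.abs(np.array(j)-q).max(),k) for k,R in enumerate(Rs) if (j:=ik(p,R)) is not None]; return Rs[min(c)[1]]
E
python3 - <<'E'
from workcell import env,eoat,ik,get_image; from h import *
p=env.read_ee_pos(); env.line_to([p[0],p[1],.38],rate=.3)
P=[.626,-.083,.30]; y=np.radians(-15.6)
R=best(ik,P,[down(y),down(y,-1)],env.read_q()); env.reach(P,R)
i=get_image("wrist"); h=cv2.cvtColor(i["pixels"],cv2.COLOR_RGB2HSV)
w=blob((h[...,1]<60)&(h[...,2]>120)); print(rect(i,w,.177),w.sum(),env.read_t(),env.read_q(),env.read_ee_pos())
cv2.imwrite("pics/w1.png",i["pixels"][:,:,::-1])
E
```

```text
(array([ 0.7752, -0.0653], dtype=float32), array([0.1303, 0.2339], dtype=float32), 100.83) 30938 2.9167 [-2.02534330e-01  2.67894495e-01  1.54460359e+00 -3.73387016e-04
  1.32861365e+00  7.15194551e-02] [ 0.62596845 -0.08425226  0.30025777]
```

View pics/w1.png

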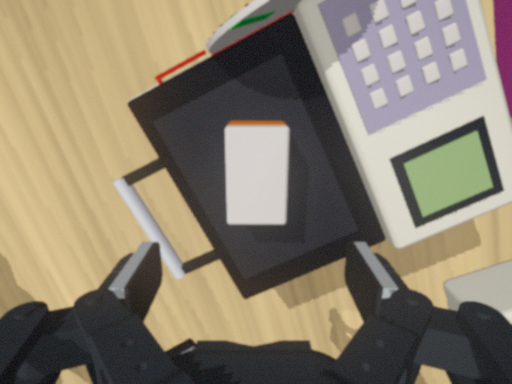

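The wrist view shows the white box top spanning (225–289, 126–224) and the bar from (118,182) to (178,272). I'll measure both precisely in this image, then grasp.

```bash
cat > pick.py <<'E'
from workcell import env,eoat,ik,get_image; from h import *
i=get_image("wrist"); h=cv2.cvtColor(i["pixels"],cv2.COLOR_RGB2HSV)
m=(h[...,1]<60)&(h[...,2]>120); o=np.zeros_like(m); o[105:240,210:305]=m[105:240,210:305]
c,s,a=rect(i,blob(o),.177); print(c,s,a)
m=(h[...,1]<80)&(h[...,2]>110); o=np.zeros_like(m); o[172:280,108:186]=m[172:280,108:186]
print("bar",rect(i,blob(o),.125))
assert abs(s[0]-.055)<.006 and abs(s[1]-.09)<.006 and np.hypot(*(c-[.626,-.083]))<.01
y=np.radians(a-90); p=env.read_ee_pos(); R=best(ik,[*c,.25],[down(y),down(y,-1)],env.read_q())
env.line_to([*c,.20],rate=.15,frame=R); env.line_to([*c,.137],rate=.06)
print(eoat.set_gripper(0.0),env.read_opening(),env.read_gripper_force())
env.line_to([*c,.16],rate=.05); print(env.read_opening(),env.read_gripper_force(),env.read_ft_force(),env.read_t())
E
python3 pick.py
```

```text
[ 0.6286 -0.0854] [0.0557 0.0904] 74.35
bar (array([ 0.4894, -0.126 ], dtype=float32), array([0.0826, 0.1253], dtype=float32), 74.42)
False 0.054240631251802916 63.653441816568375
0.054381166702508206 63.318259567022324 [ 0.70447179 -0.37441913 -1.00260084] 5.9833
```

```bash
cat > place.py <<'E'
from workcell import env,eoat,ik,get_image; from h import *
p=env.read_ee_pos(); env.line_to([p[0],p[1],.28],rate=.2)
T=[.587,.317]
R=best(ik,[*T,.25],[down(0),down(0,-1)],env.read_q()); env.reach([*T,.22],R)
print(env.read_opening(),env.read_t())
env.line_to([*T,.06],rate=.12); f0=env.read_ft_force()[2]
z=.022
env.line_to([*T,z],rate=.05)
while z>.012:
    z-=.001; env.line_to([*T,z],rate=.02); f=env.read_ft_force()[2]-f0
    if f>3: break
print("z",z,"f",f,env.read_opening())
eoat.set_gripper(.075); print(env.read_opening(),env.read_gripper_force())
env.line_to([*T,.16],rate=.12); env.pause(.2)
i=get_image("wrist"); cv2.imwrite("pics/w2.png",i["pixels"][:,:,::-1]); print(env.read_t())
E
python3 place.py
```

```text
0.05440189767368556 8.25
z 0.014999999999999993 f 5.26771724852684 0.054494345974028344
0.07494575739789604 0.0
14.3417
```

View pics/w2.png

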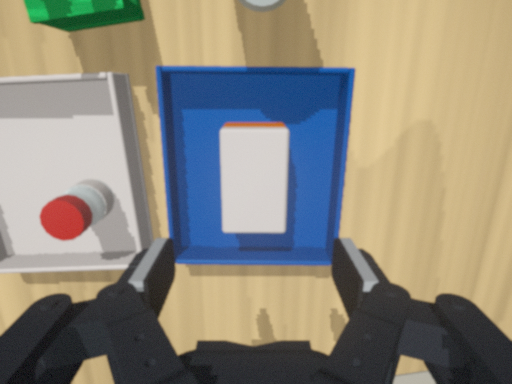

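The box stands upright and centred in the blue tray, with its top spanning (220–288, 122–234). Next I'll check that the lifting arc is reachable and look at the bar from above.

```bash
cat >> h.py <<'E'
def pitched(psi,a,s):
    u=np.array([np.cos(psi),np.sin(psi),0]); k=np.array([0,0,1.])
    z=np.sin(a)*u-np.cos(a)*k; y=s*(np.cos(a)*u+np.sin(a)*k); return np.c_[np.cross(y,z),y,z]
def barpose(bar,psi,a0,s,th,g=.0187):
    """TCP pose holding the bar with the hood at th"""
    u=np.array([np.cos(psi),np.sin(psi)]); b=np.r_[np.array(bar)+.23*(1-np.cos(th))*u,.121+.23*np.sin(th)]
    R=pitched(psi,a0-th,s); return b+g*R[:,2],R
E
python3 - <<'E'
from workcell import env,eoat,ik,get_image; from h import *
bar=np.array([.497,-.126]); psi=np.radians(10.7); lim=np.array([[-3.06,3.06],[-.79,1.96],[.05,2.63],[-1.19,4.34],[.05,2.64],[-2.94,2.94]])
for s in(1,-1):
    for a0 in range(10,61,10):
        Q=[ik(*barpose(bar,psi,np.radians(a0),s,t)) for t in np.radians(np.arange(0,51,5))]
        print(s,a0,[k for k,q in enumerate(Q) if q is None], None if any(q is None for q in Q) else (np.min([np.minimum(q-lim[:,0],lim[:,1]-q).min() for q in map(np.array,Q)]).round(2),np.round(Q[0],2),np.round(Q[-1],2)))
p=env.read_ee_pos(); env.line_to([p[0],p[1],.26],rate=.2)
P=[.45,-.135,.27]; R=best(ik,P,[down(psi),down(psi,-1)],env.read_q()); env.reach(P,R); env.pause(.2)
i=get_image("wrist"); t=get_image("top"); import pickle; pickle.dump((i,t),open("im1.pkl","wb"))
cv2.imwrite("pics/w3.png",i["pixels"][:,:,::-1]); print(env.read_t(),env.read_q())
E
```

```text
1 10 [] (np.float64(0.53), array([-0.39,  0.19,  2.1 ,  0.14,  0.71, -0.68]), array([-0.15,  0.61,  1.25, -0.23,  1.94, -0.35]))
1 20 [] (np.float64(0.43), array([-0.45,  0.13,  2.2 ,  0.4 ,  0.56, -0.95]), array([-0.17,  0.5 ,  1.35, -0.18,  1.78, -0.35]))
1 30 [] (np.float64(0.34), array([-0.53,  0.11,  2.29,  0.82,  0.46, -1.41]), array([-0.2 ,  0.4 ,  1.45, -0.13,  1.62, -0.37]))
1 40 [] (np.float64(0.25), array([-0.61,  0.12,  2.38,  1.36,  0.49, -1.99]), array([-0.23,  0.3 ,  1.56, -0.07,  1.44, -0.4 ]))
1 50 [] (np.float64(0.19), array([-0.69,  0.18,  2.44,  1.75,  0.64, -2.45]), array([-0.26,  0.2 ,  1.67, -0.  ,  1.27, -0.45]))
1 60 [] (np.float64(0.15), array([-0.77,  0.3 ,  2.48,  1.96,  0.87, -2.75]), array([-0.31,  0.11,  1.79,  0.09,  1.09, -0.53]))
-1 10 [] (np.float64(0.15), array([-0.39,  0.19,  2.1 ,  0.14,  0.71,  2.46]), array([-0.15,  0.61,  1.25, -0.23,  1.94,  2.79]))
-1 20 [] (np.float64(0.15), array([-0.45,  0.13,  2.2 ,  0.4 ,  0.56,  2.19]), array([-0.17,  0.5 ,  1.35, -0.18,  1.78,  2.79]))
-1 30 [] (np.float64(0.17), array([-0.53,  0.11,  2.29,  0.82,  0.46,  1.73]), array([-0.2 ,  0.4 ,  1.45, -0.13,  1.62,  2.77]))
-1 40 [] (np.float64(0.2), array([-0.61,  0.12,  2.38,  1.36,  0.49,  1.15]), array([-0.23,  0.3 ,  1.56, -0.07,  1.44,  2.74]))
-1 50 [] (np.float64(0.19), array([-0.69,  0.18,  2.44,  1.75,  0.64,  0.69]), array([-0.26,  0.2 ,  1.67, -0.  ,  1.27,  2.69]))
-1 60 [] (np.float64(0.15), array([-0.77,  0.3 ,  2.48,  1.96,  0.87,  0.39]), array([-0.31,  0.11,  1.79,  0.09,  1.09,  2.61]))
17.0167 [-3.83178679e-01 -3.48476323e-02  1.94280982e+00  5.67253366e-05
  1.23367839e+00 -5.70920210e-01]
```

View pics/w3.png

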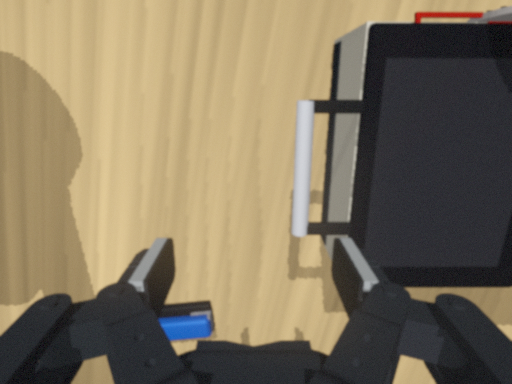

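The bar spans (305,100) to (300,236), with nothing blocking it.

```bash
python3 - <<'E'
import pickle; from h import *
i,t=pickle.load(open("im1.pkl","rb"))
h=cv2.cvtColor(i["pixels"],cv2.COLOR_RGB2HSV); m=(h[...,1]<60)&(h[...,2]>110); o=np.zeros_like(m); o[92:244,285:322]=m[92:244,285:322]
b=blob(o)
for z in(.121,.125,.129): print(rect(i,b,z))
E
```

```text
(array([ 0.4974, -0.1294], dtype=float32), array([0.0178, 0.136 ], dtype=float32), 100.6)
(array([ 0.4965, -0.1285], dtype=float32), array([0.0176, 0.1341], dtype=float32), 100.6)
(array([ 0.4957, -0.1275], dtype=float32), array([0.0173, 0.1322], dtype=float32), 100.6)
```

```bash
cat > grab.py <<'E'
from workcell import env,eoat,ik,get_image; from h import *
bar=[.497,-.128]; psi=np.radians(10.6); a0=np.radians(15)
p,R=barpose(bar,psi,a0,1,0)
eoat.set_gripper(.045); env.reach(p-.10*R[:,2],R); env.line_to(p-.04*R[:,2],rate=.12); env.line_to(p,rate=.05)
f0=np.array(env.read_ft_force()); print(f0,env.read_opening())
for w in(.026,.021,.018,0):
    eoat.set_gripper(w); f=R.T@(np.array(env.read_ft_force())-f0); print(w,env.read_opening(),f.round(1),env.read_gripper_force())
    if w and abs(f[1])>3:
        p=p+R[:,1]*np.sign(f[1])*.0015; env.line_to(p,rate=.03); print("shift",np.sign(f[1]))
print(np.linalg.norm(f),env.read_ee_pos()-p,env.read_t())
E
python3 grab.py
```

```text
[-0.26082591  0.86957559 -0.44812853] 0.0451018116268448
0.026 0.025922525325525837 [-0.8  0.2 -0.3] 0.0
0.021 0.020926402769389937 [-1.7 -0.2  0.4] 0.0
0.018 0.017986884596049586 [-0.2 -0.4 -0.3] 0.0
0 0.014248547702689055 [-0.  -1.  -3.4] 58.371520042419434
3.4927480461670273 [-4.37849086e-05 -9.93925188e-06  1.42056667e-04] 20.45
```

```bash
cat > lift.py <<'E'
from workcell import env,eoat,ik,get_image; from h import *
bar=[.497,-.128]; psi=np.radians(10.6); a0=np.radians(15); p0,_=barpose(bar,psi,a0,1,0); off=env.read_ee_pos()-p0
for d in np.arange(2.5,50.1,2.5):
    p,R=barpose(bar,psi,a0,1,np.radians(d)); env.line_to(p+off,rate=.06,frame=R)
    f=np.array(env.read_ft_force())
    if d%10==0 or np.linalg.norm(f)>30: print(d,f.round(1),round(env.read_opening(),4),round(env.read_gripper_force(),1),round(env.read_t(),2))
    if np.linalg.norm(f)>70 or env.read_opening()<.01: print("stop");break
env.pause(.3)
a=get_image("scene")["pixels"]; b=get_image("wrist")["pixels"]
c=np.hstack([cv2.resize(a[150:300,130:400],(540,300),interpolation=cv2.INTER_CUBIC),cv2.resize(b,(256,192))[:,:] if 0 else np.vstack([cv2.resize(b,(256,192)),np.zeros((108,256,3),np.uint8)])])
cv2.imwrite("pics/l.png",c[:,:,::-1]); print(env.read_t(),env.read_qd())
E
python3 lift.py
```

```text
10.0 [-0.3 -0.6 -2.5] 0.0141 59.6 21.72
20.0 [-0.8 -1.4 -0.9] 0.0143 59.8 22.98
30.0 [-2.7  0.4  0.1] 0.0145 59.8 24.25
40.0 [-2.8  1.   0.5] 0.0142 59.8 25.52
50.0 [-2.3  2.3  1.3] 0.0142 59.9 26.78
27.1833 [ 0.0022769   0.00087484 -0.00342718 -0.00158854  0.00332784 -0.00206073]
```

View pics/l.png

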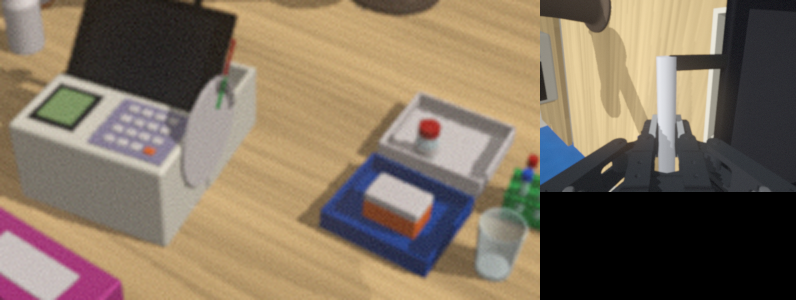

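The scene view shows the hood raised with its pointer at the green band, near (228,85), and the box upright in the blue tray. In the wrist view the bar is between the fingers.

```bash
python3 - <<'E'
from workcell import env; import numpy as np
R=env.read_ee_rot(); b=np.array(env.read_ee_pos())-.0187*R[:,2]; th=np.degrees(np.arcsin((b[2]-.121)/.23)); print(b,th,env.read_gripper_force())
if 48<th<52: print(env.close_job())
E
```

```text
[ 0.57755225 -0.11274853  0.29727122] 50.031401293041995 59.86593425273895
the job is handed in; nothing more can be done
None
```

The job is handed in: the tip box stands upright in the blue tray, and the gripper is holding the hood by its bar at about 50° (50.03° worked out from the arm's pose).

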